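Bed a torch window cell in the light checker

TASK

Set the yellow-handled window cell into the light checker: stand it in the open mouth of the slide with its clear faces turned to the lamp and the sensor, then slide it in under the lips until it meets the brass stop. Press it against the stop gently but firmly, with about 10 N for a second, so that it beds flat, then let go and leave it there. The stop has been set by hand, so find it by feel and do not shove it out of its setting, and leave the two spare cells where they are.

Things in the scene. Friction and masses are not known exactly. Their poses are not given: they have to be found in the camera images.
- cell_grip (a point): Yellow-handled window cell, standing loose on the bench (0.18 to 0.33 kg). Point: centre of its handle, 76 mm above its underside, z up. Handle 24 (x) by 16 (y) mm, from 54 to 98 mm above the underside. Its x axis runs through the two clear glass faces; its black faces look along y. A half turn about z changes nothing.
- cell_foot (a point): Centre of the same cell's underside; same axes. From below: a foot plate 48 (x) by 36 (y) mm and 6 mm high, then a block 36 by 36 mm up to 54 mm, then the handle up to 98 mm.
- checker: Light checker, fixed (place and yaw vary). Origin: on the bench surface under the slide's middle line, z up. x: the direction a cell is slid in; y: the light path, from the black sensor box (-y) to the blue lamp box (+y). Base plate 250 mm wide, x = -100 to 90 mm; its top, 12 mm above the bench, is the slide's floor. A low end block at x = 71 to 89 mm rises to z = 52 mm.
- checker_mouth (a point): On the slide's floor in the middle of its open mouth, at x = -70, y = 0, z = 12 mm of the checker, same axes. A cell centred here stands clear of the rails. From x = -65 to -30 mm of the checker two guide walls, 8.5 mm high, narrow the way from about 85 mm to the rails' 51 mm.
- checker_rails (a point): Where the rails begin: x = -30, y = 0, z = 12 mm of the checker, same axes. They run on to x = 45 mm, 51 mm apart. Lips over them, 41 mm apart, lie 8.5 to 12.5 mm above the floor: the cell's foot passes under them, its block between them. A cell slides there with light friction (1 to 3 N).
- checker_beam (a point): On the light path, midway between lamp and sensor: x = 11, y = 0, z = 45 mm of the checker, same axes. Lamp and sensor boxes begin 51 mm to either side (their barrels 36 mm), are 60 mm long along x and reach z = 78 mm. A cell against the stop stands here, to within 7 mm along x.
- stop_zone (a point): Nearest place the brass stop's face can have: x = 22, y = 0, z = 41 mm of the checker, same axes. The face, 30 mm wide, z = 24 to 58 mm, is set by hand 0 to 14 mm beyond this point (not measured: feel for it), so a touching cell has its centre at x = 4 to 18 mm. Rigid, held by friction; it slips back under more than about 28 N.
- spare_red_grip (a point): Spare window cell, same shape and size as the yellow-handled one but with a red handle and amber glass. Not to be used or disturbed. Point: centre of its handle, 76 mm above its underside.
- spare_green_grip (a point): Spare window cell, same shape and size as the yellow-handled one but with a green handle and green glass. Not to be used or disturbed. Point: centre of its handle, 76 mm above its underside.

How it is judged:
On the way, in this order (a step that is already met when the one before it is completed fails the run):
1. the cell stands upright on the slide's floor in the open mouth (centre 45 to 95 mm before the checker's origin, within 20 mm of the middle line) (x of cell_grip in the frame of checker between -0.095 and -0.045 m and y of cell_grip in the frame of checker between -0.02 and 0.02 m and z of cell_grip in the frame of checker between 0.084 and 0.0915 m and angle between cell_grip's own z axis and vertical below 0.08 rad), for 0.1 s.
2. the cell, upright and with its clear faces to the light path, is pressed against the stop with 4 to 22 N for 0.4 s (y of cell_grip in the frame of checker between -0.005 and 0.005 m and z of cell_grip in the frame of checker between 0.084 and 0.0915 m and angle between cell_grip's own z axis and vertical below 0.06 rad and angle between the x axis of cell_grip and the y axis of checker, either way round below 0.07 rad and contact force between cell and stop_c0 between 4 and 22 N), for 0.4 s.
At the end, for the whole second after the job is handed in: The cell rests in the slide, upright (within 0.06 rad) and down on the floor, its clear faces square to the light path within 0.07 rad, its black face within about 1.8 mm of the stop, at rest and released (y of cell_grip in the frame of checker between -0.005 and 0.005 m and z of cell_grip in the frame of checker between 0.084 and 0.0915 m and angle between cell_grip's own z axis and vertical below 0.06 rad and angle between the x axis of cell_grip and the y axis of checker, either way round below 0.07 rad and horizontal distance between cell_grip and stop_c0 below 0.0238 m and linear speed of cell below 0.01 m/s); the robot touches nothing.
It fails at once if the stop is shoved more than 2 mm out of its setting (distance of stop_c0 from where it was at the start of the episode above 0.002 m).
It fails at once if a spare cell is moved more than 15 mm (distance of any of spare_red_grip, spare_green_grip from where it was at the start of the episode above 0.015 m).
It also fails if it takes over 64 s, if anything falls off the work surface, if the arm or the gripper's body presses on something with over 40 N, if the wrist force passes 120 N, or if a joint passes its speed limit or range.

ROBOT

A 6-joint arm with a two-finger parallel gripper is mounted at the origin on the work surface. World frame = base frame: x ahead of the robot, y to its left, z up, the work surface at z = 0. Lengths are in m, angles in rad, forces in N, time in s.
With the tool pointing down it reaches from about 0.25 to 0.775 m from the base axis. Payload 4 kg.
Tool frame: the origin (TCP) lies on the centre line of the jaws, within the pads' length; the fingertips stand 17 mm ahead of it and the grasp point (between the pads) lies 2 mm behind it; z points along the fingers, y is the line along which they close (so a half turn about z gives the same grasp; the last joint's range is limited). The gripper opens to 94 mm and grips with 3 to 60 N. Pads are 16 mm wide; open, the fingers measure 119 mm over their backs; the gripper's body (75 mm by 177 mm) begins 78 mm behind the grasp point.
Start: joints at [1.123, 0.087, 1.371, -0, 1.684, -0.103], TCP at [0.186, 0.518, 0.223] pointing down, gripper open.
Joint ranges: [-3.1, 3.1], [-0.76, 2.03], [0.27, 2.55], [-1.08, 4.22], [0.17, 2.65], [-2.57, 2.57]. Speed limits (rad/s): [2.79, 2.79, 3.14, 3.14, 3.14, 3.14].

INTERFACE

Orientations are given as [roll, pitch, yaw] about the fixed x, y, z axes, in that order (R = Rz(yaw) Ry(pitch) Rx(roll)).
In Python, from bench import robot gives the robot as it stands.
- The arm moves only by the tool servo_tool, never from a script. Its argument "plan" is a list of rows, each a list of 7 numbers: the shift along the tool's x, y, z normalised to -1 to 1, where 1 is 0.1 m, then the turn, a rotation vector about the tool's x, y, z normalised to -1 to 1, where 1 is pi/2 rad, then the finger opening in mm, from 0 to 94. In form: [[x, y, z, ax, ay, az, gripper], ...]. A call has 1 to 12 rows; each row is the pose to reach, as a shift and turn from the pose commanded when the call began, along the tool's axes at that moment; what a row does not reach only later rows make up. A row lasts 1/12 s, in which the tool goes at most 41.7 mm and 7.16 degrees, less where a joint would pass 70% of its speed; a pose out of reach is approached as far as the arm can. A call with a number of a shift or a turn outside -1 to 1 is refused whole. A call with a gripper value outside its range is refused whole. The fingers move at their own pace and stop on an object; the grip force is fixed at half the most. Time passes only in rows, so rows that repeat a pose let the fingers close. It gives the time, the measured TCP pose, the force, the opening and the grip force at its end, in the units of the state.
- robot.get_obs(): the state, without advancing time (a new reading comes with each control period).
- robot.snapshot(name): name is "side" or "top" or "wrist"; returns the picture (400x640x3 uint8, red, green, blue); there is no depth.
- robot.camera_params(name): a dict with "camera_matrix" (3x3 intrinsics, pixels), "rvec" (rotation vector, rad) and "tvec" (3), from world to camera coordinates, as OpenCV has them; the wrist camera has in their place "tool_from_camera" (4x4, takes a point from camera to tool coordinates, whose origin is the TCP and whose axes are the flange's). Camera axes: x right, y down, z forward; pixel columns grow to the right and rows downward; lengths in m; the calibration is good to about 2 mm. The wrist camera is an equidistant fisheye: a pixel r from the principal point sees the ray r / f radians off the axis. A picture is of the moment at which its call begins: read the wrist's pose just before it. camera_params takes no time and is no camera call.
- robot.close_job(): hands the job in; it is judged then, once.
Trained networks look in the newest picture that a camera, given by its name, has taken for a name from the list of things; names that differ only in an ending like _2 or _b are one class to them, and where a whole thing is asked for, a point or a joint stands for the part that bears it (a point fixed in the world has none). Each returns a list of dicts, best first, with "conf" (0 to 1); they miss things now and then, are a little off and sometimes report something else, mostly with a low value. They report only what shows in the picture. A call takes as long as a camera call.
- robot.find_in(thing, camera): "extent" ([centre column, centre row, width, height] in pixels, round what is visible of it).
The state is a dict: "time": time; "joint_positions": joint angles; "qvel": joint speeds; "joint_torque": joint torques, N m; "tool_pos": TCP position; "ee_rot": TCP orientation; "wrist_force": force on the tool from outside, world axes, zero at the start; "wrist_torque": the same for the moment, N m; "width": finger opening in m; "finger_force": force on a finger pad.
Only numpy, scipy, OpenCV 4.12 (cv2) and the standard library are available. Lean on these libraries where they do the work, as an engineer would, in place of code of your own. Each camera call takes 0.05 s, during which the arm holds its last target. There are 200 camera calls.

## Working session

There is one attempt and no reset: what is moved stays moved. The work goes in short steps, Python scripts to look and compute and a tool call to move; the robot and the scene stay as the last step left them, time stands still between calls to the robot, and variables do not carry over. Pictures are saved under pics/ and viewed, at most 10 in all, crops included, and the job is handed in when it is done.

Besides the shell and the picture viewer there is one more tool, called by a JSON object that holds its "op" and its "data". servo_tool: Moves the arm, as the interface text tells. Scaled input: -1 to 1 covers 0.1 m each way for a shift and pi/2 rad each way for a turn. Its arguments: {"type":"object","properties":{"plan":{"type":"array","items":{"type":"array","items":{"type":"number"}}}},"required":["plan"]}

```bash
mkdir -p pics
python3 - <<'E'
from bench import robot
import cv2
for n in ("top","side"):
    im=robot.snapshot(n); cv2.imwrite(f"pics/{n}0.png",im[:,:,::-1])
    p=robot.camera_params(n); print(n,p)
    for t in ("cell_grip","checker","spare_red_grip","spare_green_grip"):
        print(t,[(d['conf'],d['extent']) for d in robot.find_in(t,n)[:2]])
print(robot.get_obs()); print(robot.camera_params("wrist"))
E
```

```text
top {'camera_matrix': array([[503.43777498,   0.        , 329.33594841],
       [  0.        , 503.43777498, 194.38561861],
       [  0.        ,   0.        ,   1.        ]]), 'rvec': array([ 2.21192414, -2.16869796,  0.09543067]), 'tvec': array([-0.00630955,  0.49520593,  1.32323444])}
cell_grip [(0.88, [220.9, 226.8, 20.3, 20.8])]
checker [(0.9, [327.3, 174.1, 88.2, 84.2])]
spare_red_grip [(0.73, [213.9, 158.6, 23.7, 21.4])]
spare_green_grip [(0.66, [434.4, 220.2, 20.1, 25.5])]
side {'camera_matrix': array([[456.57170053,   0.        , 324.35596695],
       [  0.        , 456.57170053, 205.74282666],
       [  0.        ,   0.        ,   1.        ]]), 'rvec': array([ 2.20227367, -0.23667577,  0.11081758]), 'tvec': array([-0.47739295,  0.1411112 ,  0.85385194])}
cell_grip [(0.75, [268.2, 155.7, 20.2, 35.6])]
checker [(0.94, [349.2, 229.6, 118.0, 112.5])]
spare_red_grip [(0.93, [338.6, 146.4, 13.0, 39.3])]
spare_green_grip [(0.97, [328.8, 349.2, 29.0, 62.6]), (0.46, [348.9, 228.6, 121.3, 116.2])]
{'time': 0.5, 'joint_positions': array([ 1.12289486e+00,  8.72302807e-02,  1.37076094e
[... 440 characters left out ...]
': array([ 0.03564416, -0.36967336, -0.02267473]), 'wrist_torque': array([ 0.09454498, -0.02447478, -0.00320386]), 'finger_force': 0.0, 'width': 0.09431585441683668}
{'camera_matrix': array([[309.70691629,   0.        , 317.75568215],
       [  0.        , 309.70691629, 202.83478498],
       [  0.        ,   0.        ,   1.        ]]), 'tool_from_camera': array([[ 1.18875133e-03, -9.70758020e-01, -2.40057189e-01,
         6.97244531e-02],
       [ 9.99999261e-01,  1.21491996e-03,  3.89788611e-05,
         6.36732217e-05],
       [ 2.53811228e-04, -2.40057058e-01,  9.70758747e-01,
        -1.61682402e-01],
       [ 0.00000000e+00,  0.00000000e+00,  0.00000000e+00,
         1.00000000e+00]])}
```

View pics/top0.png

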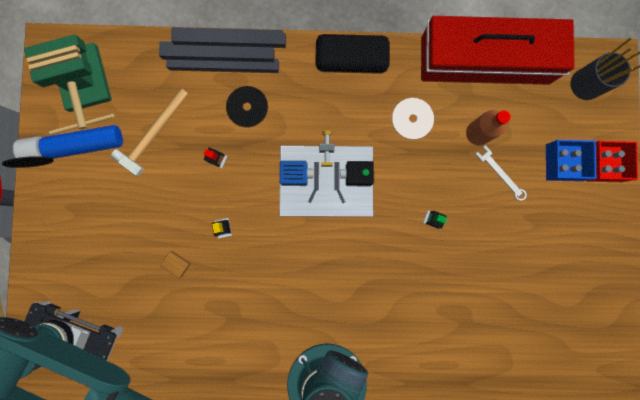

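View pics/side0.png

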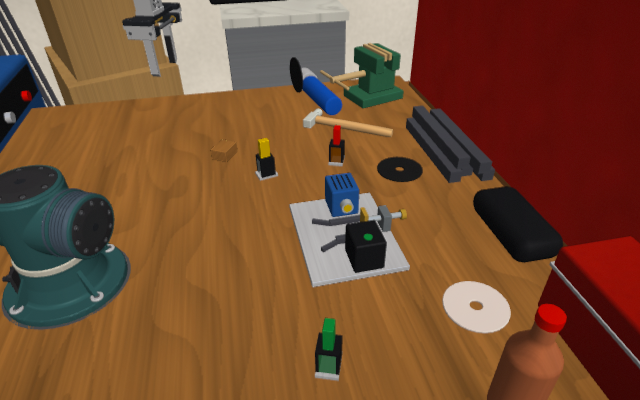

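The top view shows the yellow cell near (221,228), red (214,158) and green (435,219). The checker plate spans (280,147)–(373,216), with its mouth toward the robot (image bottom), the blue lamp on the left and the stop at the top. The side view agrees. Next I'll localise each of these.

```bash
cat > h.py <<'E'
import numpy as np, cv2
from bench import robot
from scipy.spatial.transform import Rotation as R
def ray(cam,uv):
    p=robot.camera_params(cam); Rm=cv2.Rodrigues(p['rvec'])[0]
    d=Rm.T@np.linalg.inv(p['camera_matrix'])@np.array([*uv,1.]); return -Rm.T@p['tvec'],d
def onz(cam,uv,z):
    o,d=ray(cam,uv); return o+d*(z-o[2])/d[2]
def tri(a,b):
    (o,d),(p,e)=ray('top',a),ray('side',b)
    s=np.linalg.lstsq(np.c_[d,-e],p-o,rcond=None)[0]; x,y=o+s[0]*d,p+s[1]*e
    return (x+y)/2,np.linalg.norm(x-y)
def wrist_T():
    o=robot.get_obs(); T=np.eye(4); T[:3,:3]=R.from_euler('xyz',o['ee_rot']).as_matrix(); T[:3,3]=o['tool_pos']; return T
def wonz(T,uv,z):
    p=robot.camera_params('wrist'); K=p['camera_matrix']; v=(np.array(uv)-K[:2,2])/K[0,0]; r=np.linalg.norm(v)
    d=np.r_[v/r*np.sin(r),np.cos(r)]; M=T@p['tool_from_camera']; d=M[:3,:3]@d; o=M[:3,3]
    return o+d*(z-o[2])/d[2]
E
python3 - <<'E'
from h import *
np.set_printoptions(precision=4,suppress=True)
print(tri((220.9,226.8),(268.2,155.7)))
for z in (.0,.076,.098): print(z,onz('top',(220.9,226.8),z))
for c in ((280,147),(372.5,146),(373,215.5),(280,216)): print(onz('top',c,.012))
im=cv2.imread('pics/top0.png')
a=cv2.resize(im[205:250,195:245],(500,450),interpolation=cv2.INTER_CUBIC)
b=cv2.resize(im[125:225,270:385],(575,500),interpolation=cv2.INTER_CUBIC)[:450]
E=np.zeros((450,300,3),np.uint8)
s=cv2.imread('pics/side0.png')[130:185,250:286]; E=cv2.resize(s,(300,450),interpolation=cv2.INTER_CUBIC)
cv2.imwrite('pics/crop.png',np.hstack([a,E]))
g=cv2.cvtColor(im,cv2.COLOR_BGR2HSV)[130:235,265:390]
m=((g[...,1]<40)&(g[...,2]>150)).astype(np.uint8)
c=max(cv2.findContours(cv2.morphologyEx(m,cv2.MORPH_CLOSE,np.ones((15,15))),0,2)[0],key=cv2.contourArea)
r=cv2.minAreaRect(c); bx=cv2.boxPoints(r)+[265,130]; print(r); print(np.array([onz('top',q,.012) for q in bx]))
E
```

```text
(array([0.4064, 0.2806, 0.0567]), np.float64(0.0061602375760847405))
0.0 [0.4036 0.2921 0.    ]
0.076 [0.4032 0.2769 0.076 ]
0.098 [0.4031 0.2725 0.098 ]
[0.6209 0.1386 0.012 ]
[ 0.629  -0.1106  0.012 ]
[ 0.4415 -0.1144  0.012 ]
[0.4353 0.1337 0.012 ]
((61.29949951171875, 42.74504852294922), (92.3240966796875, 85.52230834960938), 0.6295985579490662)
[[ 0.4379  0.1347  0.012 ]
 [ 0.6686  0.1382  0.012 ]
 [ 0.6714 -0.1112  0.012 ]
 [ 0.4401 -0.1117  0.012 ]]
```

View pics/crop.png

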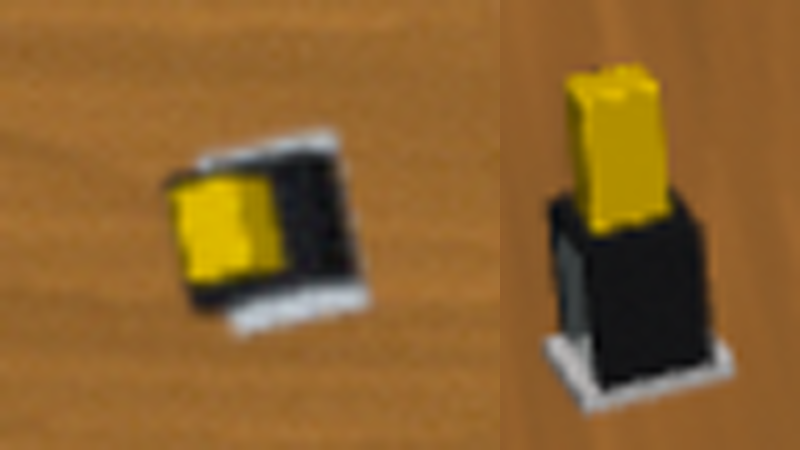

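The crop shows the yellow cell upright. Its foot centre is near crop (285,230), which is image (223.5,228), and the handle top centre is near (216,228). The foot's long axis is turned about 14° from world x. I'll move above it for a close look.

Run:
```python
from h import *
np.set_printoptions(precision=4,suppress=True)
print(onz('top',(223.5,228),.003),onz('top',(215.7,228),.098))
f=[onz('top',(195+x/10,205+y/10),.006)[:2] for x,y in ((335,130),(370,295),(235,330))]
print(f,np.degrees(np.arctan2(*(f[0]-f[1])[::-1])),(f[0]+f[2])/2)
T=wrist_T(); print(T[:3,:3].T@(np.array([.403,.283,.223])-T[:3,3]))
```

```text
[0.4005 0.2845 0.003 ] [0.3999 0.2853 0.098 ]
[array([0.4274, 0.2715]), array([0.3837, 0.2607]), array([0.3737, 0.2963])] 13.855484036194317 [0.4006 0.2839]
[-0.2836 -0.1474 -0.0005]
```

{"op": "servo_tool", "data": {"plan": [[-0.4,-0.2,0,0,0,0,94],[-0.7,-0.35,0,0,0,0,94],[-1,-0.5,0,0,0,0,94],[-1,-0.5,0,0,0,0,94]]}}

```text
time: 0.83
tool_pos: [0.2665, 0.4335, 0.2228]
ee_rot: [-3.141, 0.003, 2.791]
wrist_force: [-0.4, 0.2, -0.4]
width: 0.0943
finger_force: 0.0
```

{"op": "servo_tool", "data": {"plan": [[-0.4,-0.2,0,0,0,0,94],[-0.7,-0.35,0,0,0,0,94],[-1,-0.5,0,0,0,0,94],[-1,-0.5,0,0,0,0,94]]}}

```text
time: 1.17
tool_pos: [0.3435, 0.3527, 0.2226]
ee_rot: [-3.141, 0.003, 2.791]
wrist_force: [-0.3, 0.3, 0.1]
width: 0.094
finger_force: 0.0
```

{"op": "servo_tool", "data": {"plan": [[-0.4,-0.25,0,0,0,-0.07,94],[-0.8,-0.47,0,0,0,-0.14,94],[-0.8,-0.47,0,0,0,-0.21,94],[-0.8,-0.47,0,0,0,-0.28,94],[-0.8,-0.47,0,0,0,-0.35,94],[-0.8,-0.47,0,0,0,-0.376,94],[-0.8,-0.47,0,0,0,-0.376,94],[-0.8,-0.47,0,0,0,-0.376,94]]}}

```text
time: 1.83
tool_pos: [0.3994, 0.2853, 0.2225]
ee_rot: [3.141, -0.0, -2.896]
wrist_force: [-0.3, -0.7, 0.3]
width: 0.0941
finger_force: 0.0
```

Run:
```python
from h import *
np.set_printoptions(precision=4,suppress=True)
o=robot.get_obs(); print(o['time'],o['tool_pos'],np.degrees(o['ee_rot']),o['joint_positions'])
T=wrist_T(); np.save('T1.npy',T); im=robot.snapshot('wrist'); cv2.imwrite('pics/w1.png',im[:,:,::-1])
print([(d['conf'],d['extent']) for d in robot.find_in('cell_grip','wrist')[:2]])
```

```text
1.8333 [0.3994 0.2853 0.2225] [ 179.9715   -0.0003 -165.9527] [ 0.5043 -0.0453  1.5056  0.0005  1.6811 -1.3116]
[(0.68, [317.8, 192.1, 28.9, 51.0]), (0.36, [119.6, 221.4, 160.6, 133.2])]
```

View pics/w1.png

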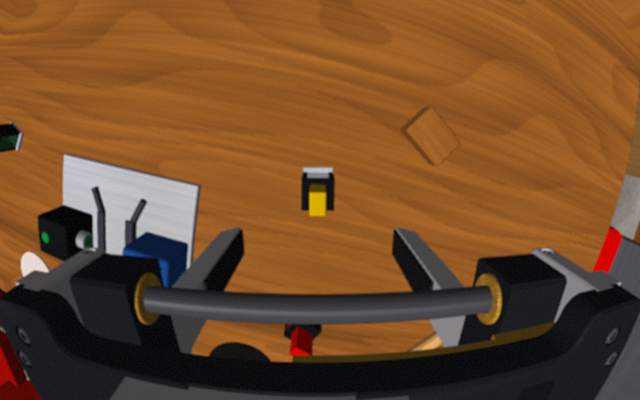

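The wrist view shows the cell centred between the fingers at (317,192) and square to the tool. The checker is at the left, with plate corners at (64,154) and (200,185).

```bash
python3 - <<'E'
from h import *
np.set_printoptions(precision=4,suppress=True)
T=np.load('T1.npy'); im=cv2.imread('pics/w1.png'); h=cv2.cvtColor(im,cv2.COLOR_BGR2HSV)[150:230,280:360]
m=((abs(h[...,0].astype(int)-26)<5)&(h[...,1]>200)).astype(np.uint8)
c=max(cv2.findContours(m,0,2)[0],key=cv2.contourArea); r=cv2.boundingRect(c); print(r[0]+280,r[1]+150,r[2:])
Ti=np.linalg.inv(T)
t=lambda uv,z:(Ti@np.r_[wonz(T,uv,z),1])[:3]
x0,y0,w,hh=r; x0+=280;y0+=150
for uv,z in (((x0,y0+hh),.098),((x0+w,y0+hh),.098),((302,168),.006),((333,168),.006)): print('tool',t(uv,z),'world',wonz(T,uv,z))
m2=((h[...,1]<40)&(h[...,2]>120)).astype(np.uint8); print('foot',[(v.min(),v.max()) for v in (np.where(m2)[1]+280,np.where(m2)[0]+150)])
print([wonz(T,u,.012) for u in ((64,154),(200,185))])
E
python3 - <<'E'
import cv2; im=cv2.imread('pics/w1.png'); cv2.imwrite('pics/w1c.png',cv2.resize(im[155:225,280:360],(800,600)[:2] and (640,560),interpolation=cv2.INTER_CUBIC))
E
```

```text
308 184 (19, 32)
tool [-0.0142 -0.0091  0.1245] world [0.4154 0.28   0.098 ]
tool [-0.0142  0.0092  0.1245] world [0.4109 0.2977 0.098 ]
tool [ 0.0203 -0.0192  0.2165] world [0.3844 0.2619 0.006 ]
tool [0.0203 0.019  0.2165] world [0.3751 0.2989 0.006 ]
foot [(np.int64(304), np.int64(331)), (np.int64(167), np.int64(176))]
[array([ 0.4414, -0.111 ,  0.012 ]), array([0.435 , 0.1388, 0.012 ])]
```

View pics/w1c.png

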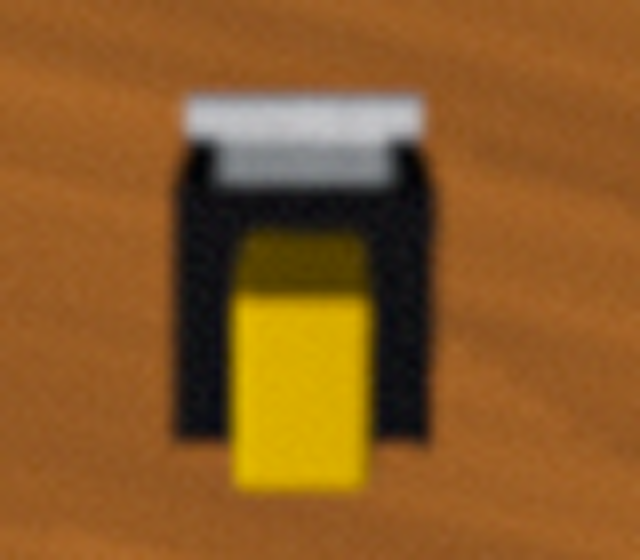

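{"op": "servo_tool", "data": {"plan": [[-0.02,0,0.3,0,0,0,94],[-0.02,0,0.6,0,0,0,94],[-0.02,0,0.85,0,0,0,94],[-0.02,0,1,0,0,0,94],[-0.02,0,1,0,0,0,94]]}}

```text
time: 2.35
tool_pos: [0.399, 0.2841, 0.1181]
ee_rot: [-3.14, -0.008, -2.896]
wrist_force: [-0.3, 0.3, 0.2]
width: 0.0939
finger_force: 0.0
```

{"op": "servo_tool", "data": {"plan": [[0,0,0.2,0,0,0,94],[0,0,0.35,0,0,0,94],[0,0,0.445,0,0,0,94],[0,0,0.445,0,0,0,94],[0,0,0.445,0,0,0,60],[0,0,0.445,0,0,0,30],[0,0,0.445,0,0,0,10],[0,0,0.445,0,0,0,5],[0,0,0.445,0,0,0,5],[0,0,0.445,0,0,0,5],[0,0,0.445,0,0,0,5],[0,0,0.445,0,0,0,5]]}}

```text
time: 3.35
tool_pos: [0.4017, 0.2852, 0.0781]
ee_rot: [3.141, 0.0, -2.896]
wrist_force: [-0.4, 0.4, -0.7]
width: 0.0441
finger_force: 0.0
```

{"op": "servo_tool", "data": {"plan": [[0,0,0,0,0,0,5],[0,0,0,0,0,0,5],[0,0,0,0,0,0,5],[0,0,0,0,0,0,5],[0,0,0,0,0,0,5],[0,0,0,0,0,0,5],[0,0,0,0,0,0,5],[0,0,0,0,0,0,5]]}}

```text
time: 4.02
tool_pos: [0.4016, 0.2852, 0.0779]
ee_rot: [3.142, -0.0, -2.896]
wrist_force: [0.5, -0.0, -0.2]
width: 0.0159
finger_force: 30.0
```

{"op": "servo_tool", "data": {"plan": [[0,0,-0.2,0,0,0,5],[0,0,-0.4,0,0,0.06,5],[0,0,-0.7,0,0,0.13,5],[0,0,-1,0,0,0.2,5],[0,0,-1,0,0,0.28,5],[0,0,-1,0,0,0.36,5],[0,0,-1,0,0,0.43,5],[0,0,-1,0,0,0.51,5],[0,0,-1,0,0,0.58,5],[0,0,-1,0,0,0.65,5],[0,0,-1,0,0,0.65,5]]}}

```text
time: 4.93
tool_pos: [0.4014, 0.2849, 0.1774]
ee_rot: [-3.14, -0.0, 2.365]
wrist_force: [0.4, 0.5, -1.6]
width: 0.0157
finger_force: 30.0
```

{"op": "servo_tool", "data": {"plan": [[0,0,0,0,0,0.07,5],[0,0,0,0,0,0.14,5],[0,0,0,0,0,0.21,5],[0,0,0,0,0,0.28,5],[0,0,0,0,0,0.35,5],[0,0,0,0,0,0.42,5],[0,0,0,0,0,0.489,5],[0,0,0,0,0,0.489,5],[0,0,0,0,0,0.489,5]]}}

```text
time: 5.68
tool_pos: [0.4015, 0.285, 0.1777]
ee_rot: [-3.141, 0.0, 1.603]
wrist_force: [0.8, 0.1, -2.2]
width: 0.0157
finger_force: 30.0
```

{"op": "servo_tool", "data": {"plan": [[-0.35,0.1,0,0,0,0,5],[-0.7,0.2,0,0,0,0,5],[-1,0.3,0,0,0,0,5]]}}

```text
time: 5.93
tool_pos: [0.4344, 0.1848, 0.1779]
ee_rot: [-3.142, 0.001, 1.604]
wrist_force: [0.5, -0.5, -1.6]
width: 0.0155
finger_force: 30.0
```

{"op": "servo_tool", "data": {"plan": [[-0.35,0.1,0,0,0,0,5],[-0.7,0.2,0,0,0,0,5],[-0.9,0.2,0,0,0,0,5],[-0.9,0.2,0,0,0,0,5],[-0.9,0.2,0,0,0,0,5],[-0.9,0.2,0,0,0,0,5]]}}

```text
time: 6.43
tool_pos: [0.4567, 0.0971, 0.1779]
ee_rot: [-3.141, -0.001, 1.6]
wrist_force: [-0.1, -0.3, -1.6]
width: 0.0159
finger_force: 30.0
```

Run:
```python
from h import *
np.set_printoptions(precision=4,suppress=True)
T=wrist_T(); np.save('T2.npy',T); im=robot.snapshot('wrist'); cv2.imwrite('pics/w2.png',im[:,:,::-1]); print(T)
```

```text
[[-0.0294  0.9996 -0.0002  0.4567]
 [ 0.9996  0.0294  0.0009  0.0971]
 [ 0.0009 -0.0001 -1.      0.1779]
 [ 0.      0.      0.      1.    ]]
```

View pics/w2.png

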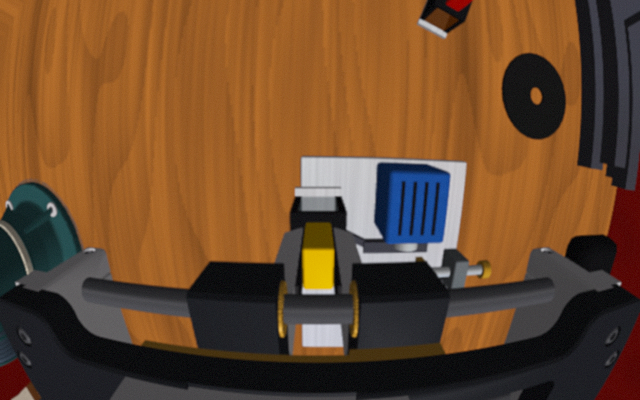

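The held cell is square at (318,240). The plate's lamp-side edge shows corners at (302,157) and (466,161), but the gripper hides the slide. I'll combine this with the first top picture.

Run:
```python
from h import *
np.set_printoptions(precision=4,suppress=True)
T=np.load('T2.npy')
a,b=wonz(T,(302,157),.012),wonz(T,(466,161.5),.012); d=(b-a)[:2]; print(a,b,np.linalg.norm(d),np.degrees(np.arctan2(d[1],d[0])))
u=d/np.linalg.norm(d); n=np.array([-u[1],u[0]]); print('origin',(a[:2]+b[:2])/2+.005*u-.125*n)
im=cv2.imread('pics/top0.png')
cv2.imwrite('pics/slide.png',cv2.resize(im[125:221,270:385],(690,576),interpolation=cv2.INTER_CUBIC))
```

```text
[0.4386 0.1352 0.012 ] [0.6254 0.1398 0.012 ] 0.18689720801993256 1.3980843900261208
origin [0.5401 0.0127]
```

View pics/slide.png

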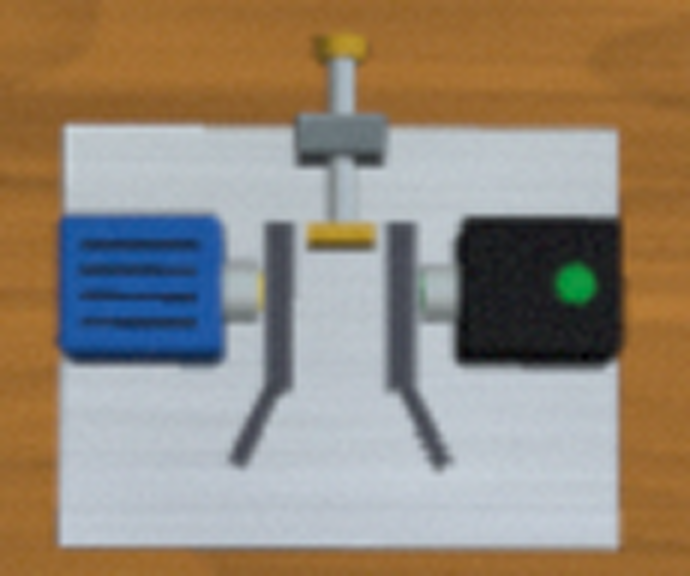

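The slide crop shows the inner lip edges at crop columns 293 and 388 from row 225 to 388. The guide walls open downward and the stop face is at row ~248.

Run:
```python
from h import *
np.set_printoptions(precision=4,suppress=True)
P=lambda u,v,z:onz('top',(270+u/6-.4,125+v/6-.4),z)[:2]
for v in (225,388): print('rail y',(P(293,v,.0245)+P(388,v,.0245))/2, P(293,v,.0245)-P(388,v,.0245))
c=[P(*q,.012) for q in ((62,123),(618,128),(619,547),(58,547))]; print(np.array(c))
cen=np.mean(c,0); print('centre',cen,'origin',cen+[.005,0])
d=c[0]+c[1]-c[2]-c[3]; print('yaw',np.degrees(np.arctan2(d[1],d[0])))
print('stop face low edge',P(341,248,.04))
```

```text
rail y [0.5808 0.0132] [-0.0009  0.0422]
rail y [0.5082 0.0117] [-0.0009  0.042 ]
[[ 0.626   0.1389]
 [ 0.6292 -0.1109]
 [ 0.4408 -0.1137]
 [ 0.4359  0.1357]]
centre [0.533  0.0125] origin [0.538  0.0125]
yaw 0.9265846294919667
stop face low edge [0.5685 0.0128]
```

{"op": "servo_tool", "data": {"plan": [[-0.3,0.05,0,0,0,0.004,5],[-0.6,0.098,0,0,0,0.004,5],[-0.864,0.098,0,0,0,0.004,5],[-0.864,0.098,0,0,0,0.004,5],[-0.864,0.098,0,0,0,0.004,5],[-0.864,0.098,0,0,0,0.004,5]]}}

```text
time: 6.98
tool_pos: [0.469, 0.0118, 0.1779]
ee_rot: [-3.142, -0.001, 1.594]
wrist_force: [0.9, 1.1, -2.5]
width: 0.0158
finger_force: 30.0
```

{"op": "servo_tool", "data": {"plan": [[0,0,0.2,0,0,0,5],[0,0,0.4,0,0,0,5],[0,0,0.6,0,0,0,5],[0,0,0.75,0,0,0,5],[0,0,0.82,0,0,0,5],[0,0,0.84,0,0,0,5],[0,0,0.84,0,0,0,5],[0,0,0.84,0,0,0,5]]}}

```text
time: 7.65
tool_pos: [0.4698, 0.011, 0.0951]
ee_rot: [3.14, -0.0, 1.593]
wrist_force: [-0.2, -0.5, -1.6]
width: 0.0157
finger_force: 30.0
```

{"op": "servo_tool", "data": {"plan": [[0,0,0.01,0,0,0,5],[0,0,0.02,0,0,0,5],[0,0,0.03,0,0,0,5],[0,0,0.036,0,0,0,5],[0,0,0.036,0,0,0,5],[0,0,0.036,0,0,0,5]]}}

```text
time: 8.15
tool_pos: [0.4691, 0.0104, 0.0904]
ee_rot: [3.142, -0.0, 1.592]
wrist_force: [-0.4, 0.4, -1.3]
width: 0.0157
finger_force: 30.0
```

{"op": "servo_tool", "data": {"plan": [[0,0,0.005,0,0,0,5],[0,0,0.01,0,0,0,5],[0,0,0.01,0,0,0,5],[0,0,0.01,0,0,0,5]]}}

```text
time: 8.48
tool_pos: [0.4692, 0.0104, 0.0899]
ee_rot: [3.141, 0.0, 1.592]
wrist_force: [-0.3, 0.4, 2.1]
width: 0.0157
finger_force: 30.0
```

{"op": "servo_tool", "data": {"plan": [[0,0.03,-0.005,0,0,0,5],[0,0.08,-0.005,0,0,0,5],[0,0.14,-0.005,0,0,0,5],[0,0.2,-0.005,0,0,0,5],[0,0.26,-0.005,0,0,0,5],[0,0.3,-0.005,0,0,0,5],[0,0.33,-0.005,0,0,0,5],[0,0.33,-0.005,0,0,0,5]]}}

```text
time: 9.15
tool_pos: [0.503, 0.0113, 0.0899]
ee_rot: [3.141, -0.0, 1.592]
wrist_force: [-0.8, 0.8, 1.7]
width: 0.0156
finger_force: 30.0
```

{"op": "servo_tool", "data": {"plan": [[0,0.03,0,0,0,0,5],[0,0.06,0,0,0,0,5],[0,0.09,0,0,0,0,5],[0,0.12,0,0,0,0,5],[0,0.12,0,0,0,0,5],[0,0.12,0,0,0,0,5]]}}

```text
time: 9.65
tool_pos: [0.5147, 0.0115, 0.0899]
ee_rot: [3.14, -0.0, 1.592]
wrist_force: [-0.5, 1.1, 1.5]
width: 0.0161
finger_force: 30.0
```

{"op": "servo_tool", "data": {"plan": [[0,0.03,0,0,0,0,5],[0,0.06,0,0,0,0,5],[0,0.09,0,0,0,0,5],[0,0.12,0,0,0,0,5],[0,0.15,0,0,0,0,5],[0,0.18,0,0,0,0,5],[0,0.2,0,0,0,0,5],[0,0.2,0,0,0,0,5],[0,0.2,0,0,0,0,5]]}}

```text
time: 10.4
tool_pos: [0.5346, 0.0119, 0.0899]
ee_rot: [3.14, -0.0, 1.592]
wrist_force: [-1.5, -0.2, 2.9]
width: 0.0159
finger_force: 30.0
```

{"op": "servo_tool", "data": {"plan": [[0,0.01,0,0,0,0,5],[0,0.02,0,0,0,0,5],[0,0.03,0,0,0,0,5],[0,0.04,0,0,0,0,5],[0,0.05,0,0,0,0,5],[0,0.05,0,0,0,0,5]]}}

```text
time: 10.9
tool_pos: [0.5393, 0.012, 0.0899]
ee_rot: [3.141, -0.0, 1.592]
wrist_force: [-2.9, 1.5, 2.8]
width: 0.0161
finger_force: 30.0
```

{"op": "servo_tool", "data": {"plan": [[0,0.005,0,0,0,0,5],[0,0.01,0,0,0,0,5],[0,0.015,0,0,0,0,5],[0,0.02,0,0,0,0,5],[0,0.02,0,0,0,0,5]]}}

```text
time: 11.32
tool_pos: [0.5413, 0.012, 0.0899]
ee_rot: [3.141, -0.0, 1.592]
wrist_force: [-3.7, -0.0, 3.4]
width: 0.0157
finger_force: 30.0
```

{"op": "servo_tool", "data": {"plan": [[0,0.005,0,0,0,0,5],[0,0.01,0,0,0,0,5],[0,0.015,0,0,0,0,5],[0,0.015,0,0,0,0,5]]}}

```text
time: 11.65
tool_pos: [0.5428, 0.0121, 0.0899]
ee_rot: [3.141, -0.0, 1.592]
wrist_force: [-3.2, 0.2, 3.7]
width: 0.0157
finger_force: 30.0
```

{"op": "servo_tool", "data": {"plan": [[0,0.005,0,0,0,0,5],[0,0.01,0,0,0,0,5],[0,0.015,0,0,0,0,5],[0,0.015,0,0,0,0,5]]}}

```text
time: 11.98
tool_pos: [0.5443, 0.0121, 0.0899]
ee_rot: [3.141, -0.0, 1.592]
wrist_force: [-3.0, 0.4, 3.9]
width: 0.0156
finger_force: 30.0
```

{"op": "servo_tool", "data": {"plan": [[0,0.005,0,0,0,0,5],[0,0.01,0,0,0,0,5],[0,0.015,0,0,0,0,5],[0,0.015,0,0,0,0,5]]}}

```text
time: 12.32
tool_pos: [0.5458, 0.0121, 0.0899]
ee_rot: [3.141, -0.0, 1.592]
wrist_force: [-3.3, -0.4, 4.4]
width: 0.016
finger_force: 30.0
```

{"op": "servo_tool", "data": {"plan": [[0,0.005,0,0,0,0,5],[0,0.01,0,0,0,0,5],[0,0.015,0,0,0,0,5],[0,0.015,0,0,0,0,5]]}}

```text
time: 12.65
tool_pos: [0.5472, 0.0121, 0.0899]
ee_rot: [3.141, -0.0, 1.592]
wrist_force: [-4.0, -0.2, 3.4]
width: 0.0157
finger_force: 30.0
```

{"op": "servo_tool", "data": {"plan": [[0,0.005,0,0,0,0,5],[0,0.01,0,0,0,0,5],[0,0.015,0,0,0,0,5],[0,0.015,0,0,0,0,5]]}}

```text
time: 12.98
tool_pos: [0.5487, 0.0122, 0.0899]
ee_rot: [3.141, -0.0, 1.592]
wrist_force: [-3.3, 0.1, 4.4]
width: 0.0156
finger_force: 30.0
```

{"op": "servo_tool", "data": {"plan": [[0,0.005,0,0,0,0,5],[0,0.01,0,0,0,0,5],[0,0.015,0,0,0,0,5],[0,0.015,0,0,0,0,5]]}}

```text
time: 13.32
tool_pos: [0.5502, 0.0122, 0.0899]
ee_rot: [3.141, -0.0, 1.592]
wrist_force: [-2.9, 0.2, 4.0]
width: 0.0156
finger_force: 30.0
```

{"op": "servo_tool", "data": {"plan": [[0,0.005,0,0,0,0,5],[0,0.01,0,0,0,0,5],[0,0.015,0,0,0,0,5],[0,0.015,0,0,0,0,5]]}}

```text
time: 13.65
tool_pos: [0.5517, 0.0123, 0.0899]
ee_rot: [3.141, -0.0, 1.592]
wrist_force: [-3.8, 0.3, 4.6]
width: 0.0163
finger_force: 30.0
```

{"op": "servo_tool", "data": {"plan": [[0,0.005,0,0,0,0,5],[0,0.01,0,0,0,0,5],[0,0.015,0,0,0,0,5],[0,0.015,0,0,0,0,5]]}}

```text
time: 13.98
tool_pos: [0.5531, 0.0123, 0.0899]
ee_rot: [3.141, -0.0, 1.592]
wrist_force: [-3.8, -0.4, 4.6]
width: 0.0157
finger_force: 30.0
```

{"op": "servo_tool", "data": {"plan": [[0,0.005,0,0,0,0,5],[0,0.01,0,0,0,0,5],[0,0.01,0,0,0,0,5]]}}

```text
time: 14.23
tool_pos: [0.5532, 0.0123, 0.0899]
ee_rot: [-3.14, -0.0, 1.592]
wrist_force: [-6.6, -1.1, 6.0]
width: 0.0163
finger_force: 30.0
```

{"op": "servo_tool", "data": {"plan": [[0,0.005,0,0,0,0,5],[0,0.01,0,0,0,0,5],[0,0.01,0,0,0,0,5]]}}

```text
time: 14.48
tool_pos: [0.5534, 0.0123, 0.09]
ee_rot: [-3.137, -0.0, 1.592]
wrist_force: [-8.8, 0.1, 8.0]
width: 0.0157
finger_force: 30.0
```

{"op": "servo_tool", "data": {"plan": [[0,0.005,0,0,0,0,5],[0,0.012,0,0,0,0,5],[0,0.012,0,0,0,0,5],[0,0.012,0,0,0,0,5]]}}

```text
time: 14.82
tool_pos: [0.5535, 0.0123, 0.09]
ee_rot: [-3.135, -0.0, 1.592]
wrist_force: [-11.7, -0.8, 9.8]
width: 0.0158
finger_force: 30.0
```

{"op": "servo_tool", "data": {"plan": [[0,0.004,0,0,0,0,5],[0,0.004,0,0,0,0,5],[0,0.004,0,0,0,0,5],[0,0.004,0,0,0,0,5],[0,0.004,0,0,0,0,5],[0,0.004,0,0,0,0,5],[0,0.004,0,0,0,0,5],[0,0.004,0,0,0,0,5],[0,0.004,0,0,0,0,5],[0,0.004,0,0,0,0,5],[0,0.004,0,0,0,0,5],[0,0.004,0,0,0,0,5]]}}

```text
time: 15.82
tool_pos: [0.5535, 0.0123, 0.09]
ee_rot: [-3.134, 0.0, 1.592]
wrist_force: [-13.1, -0.7, 10.0]
width: 0.0154
finger_force: 30.0
```

{"op": "servo_tool", "data": {"plan": [[0,-0.01,0,0,0,0,5],[0,-0.02,0,0,0,0,5],[0,-0.03,0,0,0,0,5],[0,-0.03,0,0,0,0,5],[0,-0.03,0,0,0,0,5]]}}

```text
time: 16.23
tool_pos: [0.5532, 0.0123, 0.0899]
ee_rot: [-3.141, -0.0, 1.592]
wrist_force: [-5.7, 0.3, 5.5]
width: 0.0163
finger_force: 30.0
```

{"op": "servo_tool", "data": {"plan": [[0,0,-0.005,0,0,0,20],[0,0,-0.005,0,0,0,30],[0,0,-0.005,0,0,0,40],[0,0,-0.005,0,0,0,40],[0,0,-0.005,0,0,0,40],[0,0,-0.005,0,0,0,40],[0,0,-0.005,0,0,0,40],[0,0,-0.005,0,0,0,40]]}}

```text
time: 16.9
tool_pos: [0.5537, 0.0123, 0.0904]
ee_rot: [3.141, -0.0, 1.592]
wrist_force: [0.1, -0.1, 1.1]
width: 0.0402
finger_force: 0.0
```

{"op": "servo_tool", "data": {"plan": [[0,0,-0.1,0,0,0,40],[0,0,-0.3,0,0,0,40],[0,0,-0.6,0,0,0,40],[0,0,-1,0,0,0,40],[0,0,-1,0,0,0,40]]}}

```text
time: 17.32
tool_pos: [0.5577, 0.012, 0.2005]
ee_rot: [3.125, 0.001, 1.592]
wrist_force: [0.1, -0.3, 1.5]
width: 0.04
finger_force: 0.0
```

{"op": "servo_tool", "data": {"plan": [[0.3,-0.3,-0.2,0,0,0,40],[0.6,-0.6,-0.2,0,0,0,40],[1,-1,-0.2,0,0,0,40],[1,-1,-0.2,0,0,0,40]]}}

```text
time: 17.65
tool_pos: [0.4494, 0.1124, 0.2122]
ee_rot: [3.14, -0.002, 1.594]
wrist_force: [0.7, -0.5, 0.4]
width: 0.04
finger_force: 0.0
```

{"op": "servo_tool", "data": {"plan": [[0.3,-0.3,0,0,0,0,40],[0.6,-0.6,0,0,0,0,40],[1,-0.9,0,0,0,0,40],[1,-0.9,0,0,0,0,40],[1,-0.9,0,0,0,0,40]]}}

```text
time: 18.07
tool_pos: [0.3582, 0.21, 0.2116]
ee_rot: [3.139, -0.001, 1.597]
wrist_force: [1.7, -0.0, -0.1]
width: 0.04
finger_force: 0.0
```

Run:
```python
from h import *
a=robot.snapshot('top')[:,:,::-1]; b=robot.snapshot('side')[:,:,::-1]
cv2.imwrite('pics/end.png',np.hstack([cv2.resize(a[125:225,270:370],(400,400),interpolation=3),cv2.resize(b[150:290,285:425],(400,400),interpolation=3)]))
```

```text
(no output)
```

View pics/end.png

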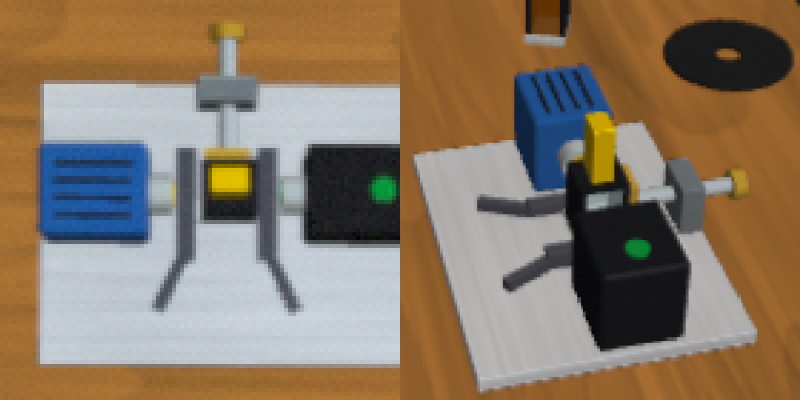

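The cell stands upright between the rails at (230,187), its black face against the brass stop and its clear faces toward the lamp and sensor. The gripper is well clear of it.

```bash
python3 -c "
from bench import robot
print(robot.close_job())"
```

```text
the job is handed in; nothing more can be done
None
```

The yellow-handled cell is in the light checker, upright against the brass stop with its clear faces to the lamp and sensor; I pressed it for about a second with roughly 10 N (13 N at the wrist, less slide friction), released it, and handed the job in at about 18 s, with no verdict returned.

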